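# Hold the angle offcut square in the squaring jig

### The arm

A 7-joint arm with a two-finger parallel gripper is mounted at the origin on a cart in front of the work surface, level with it; the furniture and walls round the work are solid. World frame = base frame: x ahead of the robot, y to its left, z up, the work surface at z = 0. Lengths are in m, angles in rad, forces in N, time in s.
With the tool pointing down it reaches from about 0.35 to 0.9 m from the base axis. Payload 8.1 kg.
Tool frame: the origin (TCP) lies at the very end of the fingers, on their centre line; the grasp point (between the pads) lies 19 mm behind it; z points along the fingers, y is the line along which they close (so a half turn about z gives the same grasp; the last joint's range is limited). The gripper opens to 92 mm and grips with 3 to 60 N. Pads are 19 mm wide; open, the fingers measure 130 mm over their backs; the gripper's body (75 mm by 190 mm) begins 47 mm behind the grasp point.
Start: joints at [-1.285, 0.434, 0.025, 1.573, -0.012, 1.134, -0.075], TCP at [0.237, 0.578, 0.227] pointing down, gripper open.
Joint ranges: [-2.62, 2.62], [-0.44, 2.09], [-1.27, 1.32], [0.08, 2.57], [-1.32, 4.46], [0.12, 2], [-2.74, 2.74]. Speed limits (rad/s): [2.22, 2.22, 3.01, 3.01, 3.14, 3.14, 3.14].

### API

Orientations are given as a rotation vector (axis times angle).
In Python, from cell import arm gives the robot as it stands.
- The arm moves only by the shell command python3 -m pendant 'ROWS' [FORCE]. ROWS is a JSON object of lists of equal length, an entry for each row: "slide": the shift along the tool's x, y, z in units of 0.3 m (1.0 is 0.3 m), a list of three; "dr": the turn, a rotation vector about the tool's x, y, z in units of 0.12 rad (1.0 is 0.12 rad), a list of three; "claw": the opening, from 0 (shut) to 1 (fully open). In form: {"slide": [[tx, ty, tz], ...], "dr": [[ax, ay, az], ...], "claw": [claw, ...]}. A call has 1 to 10 rows; each row shifts and turns the commanded pose from where the row before left it, along the tool's axes as they then stand; what a row does not reach is not made up. A row lasts 1/10 s, in which the tool goes at most 50 mm and 8.59 degrees, less where a joint would pass 70% of its speed; a pose out of reach is approached as far as the arm can. A call with a number of a shift or a turn outside -1 to 1 is refused whole. A call with a gripper value outside its range is refused whole. The fingers move at their own pace and stop on an object; FORCE is the grip in N (left out, the last holds). Time passes only in rows, so rows that do not move let the fingers close. It gives the time, the measured TCP pose, the force, the opening and the grip force at its end, in the units of the state.
- arm.observe(): the state, without advancing time (a new reading comes with each control period).
- arm.get_image(name): name is "scene" or "top" or "wrist"; returns the picture (480x640x3 uint8, red, green, blue); there is no depth.
- arm.calibration(name): a dict with "K" (3x3 intrinsics, pixels), "xyz" and "orientation" of the camera in the world. Camera axes: x right, y up, looking along -z (the intrinsics and any distortion apply to the point x, -y, -z); pixel columns grow to the right and rows downward; lengths in m; the calibration is good to about 2 mm. The wrist camera is an equidistant fisheye: a pixel r from the principal point sees the ray r / f radians off the axis. A picture is of the moment at which its call begins: read the wrist's pose just before it. calibration takes no time and is no camera call; for the wrist camera it gives the pose at the moment of the call.
- arm.sign_off(): hands the job in; it is judged then, once.
The state is a dict: "clock": time; "joints": joint angles; "dq": joint speeds; "joint_efforts": joint torques, N m; "position": TCP position; "ee_rot": TCP orientation; "force": force on the tool from outside, world axes, zero at the start; "ft_torque": the same for the moment, N m; "width": opening from 0.0 (shut) to 1.0 (fully open); "gripper_force": force on a finger pad.
Only numpy, scipy, OpenCV 4.12 (cv2) and the standard library are available. Lean on these libraries where they do the work, as an engineer would, in place of code of your own. Each camera call takes 0.05 s, during which the arm holds its last target. There are 200 camera calls.

### The job

Lift the offcut of aluminium angle (the L-shaped piece, not the flat bar) onto the bed of the squaring jig, and bring it home: foot flat on the bed, back of its upright leg flush on the fence, end against the stop block. Then press it with the fingers (its inside corner suits this), in one diagonal push towards the fence and down, roughly 10 N each way, and finish the program while still holding that push, so that the piece can be marked out. Leave the flat bar, timer, pen and marker where they are.

Things in the scene. Friction and masses are not known exactly. Their poses are not given: they have to be found in the camera images.
- offcut: Workpiece: L-shaped aluminium angle 90 mm long, 0.18 kg, left of and behind the jig, foot down, leg to the robot's left. Origin: underside, mid length, under mid leg. x out of the leg's back, y along the length (ends +-45 mm), z up. Leg x = -5 to +5 mm, 40 mm tall, grip it across these 10 mm; foot x = -45 to +5 mm, 10 mm thick. The flat bar lies near it.
- bar: Behind the tube rack, next to the angle (they change places): a bystander, loose: offcut of flat aluminium bar 40 x 90 x 12 mm. Origin at the centre of its underside, y along its length.
- jig: Squaring jig, fixed, on the right: steel base and grey bed, 136 mm (x) by 200 mm (y), with an aluminium fence along the far edge and a stop block on it. Origin: centre of the underside, on the worktop; x towards the fence, y along the fence to the robot's left, z up. Top of the bed at z = 16 mm, front face of the fence at x = 52 mm, bed free from x = -68 mm.
- jig_bed: The jig's bed, a grey, slick low-friction plate 136 x 200 x 8 mm. Origin at the centre of its underside, 8 mm above the jig's origin, same axes; its top is at z = 8 mm.
- jig_fence: The jig's fence, an aluminium bar with a slick face, 16 mm thick, 200 mm long, 34 mm tall above the bed. Origin at the bottom middle of its front face, level with the bed's top; same axes as the jig (x into the fence).
- stop: Steel stop block, fixed on the fence, where along it varies: 22 mm wide, standing 78 mm out from the fence, 33 mm tall (43 over the fence, knob to 52). Axes as the jig. Origin: corner of its face (looking to -y), the fence's face and the bed's top. The piece is home with its back in x = 0 and its +y end in y = 0: offcut origin at (-5, -45, 0) mm, same axes.
- timer: A bystander, loose: white round kitchen timer with a knob, 58 mm across, 36 mm tall. Origin at the centre of its underside.
- marker: A bystander, loose: marker pen, 135 mm long, 17 mm thick, lying. Origin at the middle of its underside.
- pen: A bystander, loose: slim pen, 145 mm long, 9 mm thick, lying. Origin at the middle of its underside.

How it is judged:
By the outcome, as a careful person would: the job done as asked, in the order asked, and still so for the second after the job is handed in, while the arm keeps its last pose, push and grip.
It also fails if it takes over 56 s, if anything falls off the work surface, if the arm or the gripper's body presses on something with over 40 N, if the wrist force passes 120 N, or if a joint passes its speed limit or range.

## Working session

There is one attempt and no reset: what is moved stays moved. The work goes in short steps, Python scripts to look and compute and a shell command to move; the robot and the scene stay as the last step left them, time stands still between calls to the robot, and variables do not carry over. Pictures are saved under pics/ and viewed, at most 10 in all, crops included, and the job is handed in when it is done.

```bash
mkdir -p pics; ls; python3 - <<'E'
from cell import arm
import cv2,numpy as np
s=arm.observe();print(s)
for n in("top","scene"):
    c=arm.calibration(n);print(n,c)
    cv2.imwrite(f"pics/{n}0.png",arm.get_image(n)[:,:,::-1])
E
```

```text
pics
{'clock': 0.0, 'joints': array([-1.2846472 ,  0.43520751,  0.02498824,  1.57412172, -0.01155034,
        1.13400222, -0.07509686]), 'dq': array([ 8.56471158e-04, -5.76985275e-04, -2.03148200e-05, -1.13906202e-03,
       -5.49571833e-04, -2.30464986e-03,  2.65274422e-04]), 'joint_efforts': array([-2.81824987e-04, -6.67852592e+01,  9.84819867e-01, -3.14465654e+01,
       -6.06515980e-02,  4.29528148e-02,  1.47292603e-04]), 'position': array([0.23677329, 0.57784677, 0.22594526]), 'ee_rot': array([-6.06877608e-01, -3.08230116e+00,  2.49927825e-03]), 'force': array([-0.60594547, -0.34368793,  0.35346085]), 'ft_torque': array([-0.00090903,  0.00552418,  0.0143654 ]), 'gripper_force': 0.0, 'width': 1.0000061437795247}
top {'K': array([[563.73758932,   0.        , 319.45389991],
       [  0.        , 563.73758932, 244.84174735],
       [  0.        ,   0.        ,   1.        ]]), 'xyz': array([0.29025784, 0.03545977, 1.0162799 ]), 'orientation': array([ 0.13865159, -0.15164794, -1.5710419 ])}
scene {'K': array([[589.25732561,   0.        , 316.63209719],
       [  0.        , 589.25732561, 236.73562169],
       [  0.        ,   0.        ,   1.        ]]), 'xyz': array([ 0.01541154, -0.23932356,  0.68241068]), 'orientation': array([ 0.63997892, -0.36567037, -0.99053785])}
```

View pics/top0.png

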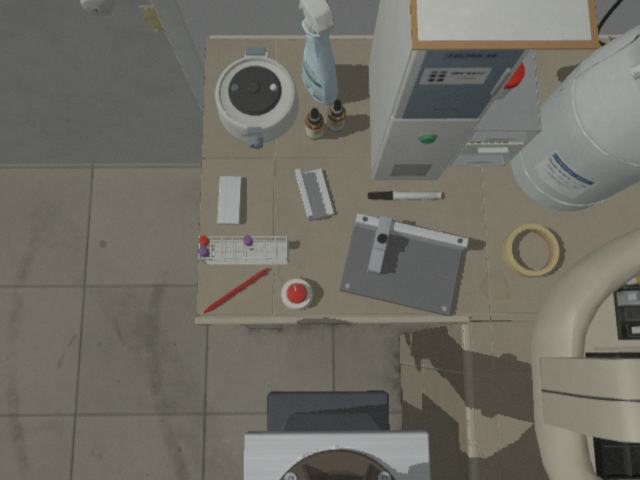

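View pics/scene0.png

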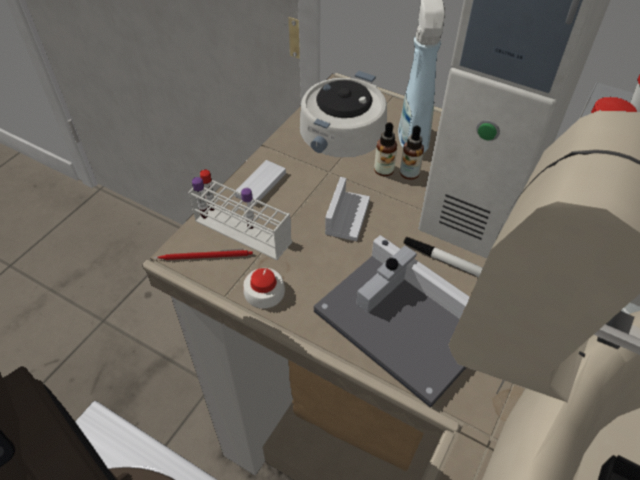

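The top view shows the angle near (314,193) with its leg on the left edge, and the flat bar at (229,200). The stop is at (380,245), and the jig fence runs from (360,218) to (466,241). I'll crop in for accuracy.

```bash
python3 - <<'E'
import cv2
a=cv2.imread("pics/top0.png")[160:320,285:480];cv2.imwrite("pics/topc.png",cv2.resize(a,None,fx=3.75,fy=3.75,interpolation=cv2.INTER_CUBIC))
a=cv2.imread("pics/scene0.png")[170:320,310:480];cv2.imwrite("pics/scenec.png",cv2.resize(a,None,fx=4,fy=4,interpolation=cv2.INTER_CUBIC))
E
```

```text
(no output)
```

View pics/topc.png

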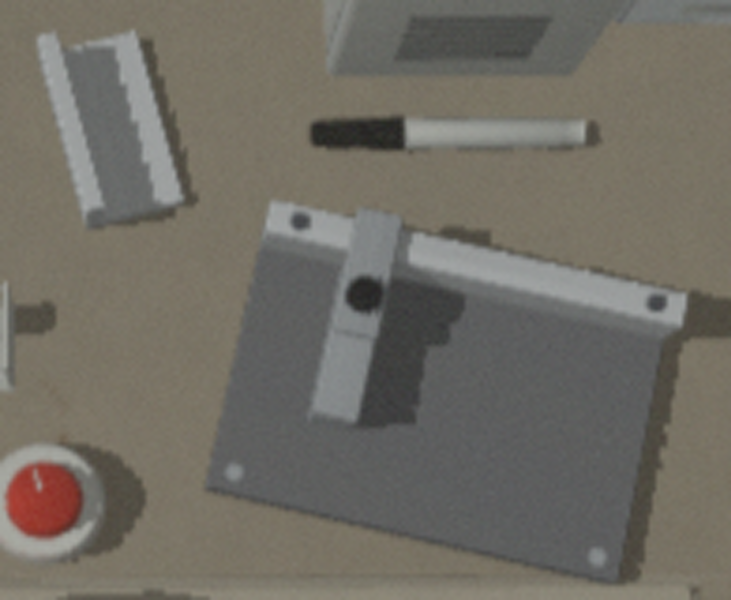

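View pics/scenec.png

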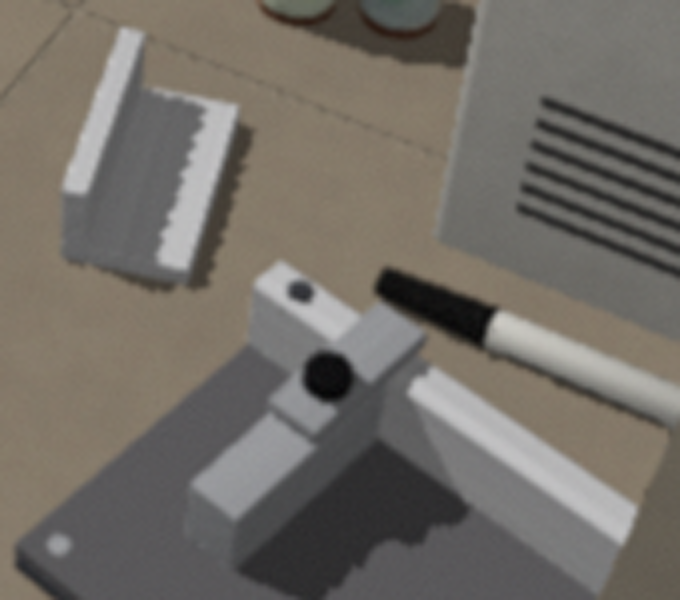

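The crops show the corners of the angle's leg and foot, the bed and fence corners, and the stop's near end. I'll fit the poses to both views.

```bash
cat > h.py <<'E'
import numpy as np
from cell import arm
from scipy.spatial.transform import Rotation as R
from scipy.optimize import least_squares
def proj(c,P):
    p=R.from_rotvec(c["orientation"]).inv().apply(np.atleast_2d(P)-c["xyz"])
    p=p*[1,-1,-1]; K=c["K"]
    return np.c_[K[0,0]*p[:,0]/p[:,2]+K[0,2],K[1,1]*p[:,1]/p[:,2]+K[1,2]]
def T(q,P):
    P=np.array(P)/1000.; c,s=np.cos(q[2]),np.sin(q[2])
    return np.c_[q[0]+c*P[:,0]-s*P[:,1],q[1]+s*P[:,0]+c*P[:,1],P[:,2]]
E
python3 - <<'E'
from h import *
ct,cs=arm.calibration("top"),arm.calibration("scene")
pt=lambda L:(np.array(L)+.5)/3.75-.5+[285,160]
ps=lambda L:(np.array(L)+.5)/4-.5+[310,170]
O=([[5,-45,40],[-5,-45,40],[5,45,40],[-5,45,40],[-45,-45,10],[-45,45,10]],pt([[38,36],[57,32],[86,213],[104,208],[134,31],[184,202]]),
   [[5,-45,40],[-5,-45,40],[5,45,40],[-5,45,40],[-45,-45,10],[5,45,0]],ps([[120,28],[145,36],[63,188],[88,190],[238,104],[66,256]]))
J=([[-68,100,16],[-68,-100,16],[68,100,50],[52,100,50],[68,-100,50],[52,-100,50]],pt([[207,488],[617,580],[271,202],[263,236],[687,292],[680,326]]),
   [[52,100,50],[68,100,50]],ps([[252,282],[280,262]]))
def fit(D,q0,nm):
    for use in("both","top","scene"):
        f=lambda q:np.r_[(proj(ct,T(q,D[0]))-D[1]).ravel()*(use!="scene"),(proj(cs,T(q,D[2]))-D[3]).ravel()*(use!="top")]
        r=least_squares(f,q0);print(nm,use,r.x.round(4),r.fun.round(1))
        if use=="both":b=r.x
    return b
o=fit(O,[.38,.04,1.7],"off")
j=fit(J,[.3,-.1,-.2],"jig")
f=lambda y:np.r_[(proj(ct,T(j,[[-26,y[0]+22,49],[-26,y[0],49]]))-pt([[309,414],[357,423]])).ravel(),
 (proj(cs,T(j,[[-26,y[0]+22,49],[-26,y[0],49],[-26,y[0],16]]))-ps([[190,487],[240,523],[236,570]])).ravel()]
r=least_squares(f,[40.]);print("stop y",r.x,r.fun.round(1))
g=T(j,[[47,r.x[0]-45,16]]);print("home",g)
np.save("fit.npy",np.r_[o,j,r.x])
E
```

```text
off both [0.5699 0.0549 1.8353] [-0.5 -0.1 -0.2 -0.5 -0.2 -0.6  0.5 -0.7  0.4 -0.5  0.2 -0.8  0.1 -0.2
  0.1 -1.  -0.5  0.7 -0.1  1.5  0.5  0.3 -1.5  1.3]
off top [0.569  0.055  1.8289] [-0.4  0.3 -0.1 -0.  -0.4 -0.   0.3 -0.1  0.6  0.1  0.  -0.2 -0.   0.
 -0.  -0.  -0.   0.  -0.   0.   0.   0.  -0.   0. ]
off scene [0.571  0.0551 1.8432] [-0.  -0.  -0.  -0.  -0.  -0.   0.  -0.   0.  -0.   0.  -0.   0.1 -0.7
  0.1 -1.5  0.   0.2  0.3  1.   0.5 -0.3 -1.1  0.9]
jig both [ 0.439  -0.1211 -0.2288] [-0.5  0.1  0.7  0.7 -0.2 -0.6  0.  -1.1  0.5  0.1  0.8 -0.2 -0.8  0.7
 -0.4 -0.5]
jig top [ 0.4387 -0.1208 -0.2253] [-0.6  0.5  0.7  0.7 -0.5 -0.3 -0.3 -0.8  0.2  0.1  0.5 -0.2 -0.   0.
 -0.  -0. ]
jig scene [ 0.4357 -0.1178 -0.2757] [-0.  -0.  -0.   0.   0.  -0.   0.  -0.  -0.   0.  -0.   0.  -0.4  0.5
  0.4 -0.5]
stop y [37.96170924] [ 0.9 -0.6  0.5 -0.2 -0.5 -1.  -0.2 -0.3 -0.9  1.9]
home [[ 0.48314559 -0.13860588  0.016     ]]
```

Both fits agree to 1–2 mm: offcut at (0.570, 0.055) with yaw 105°, jig yaw −13.1°, stop at jig y = 38 mm. Next I move over the angle.

```bash
python3 -m pendant '{"slide":[[-0.13,-0.092,0.01],[-0.13,-0.092,0.01],[-0.13,-0.092,0.01],[-0.13,-0.092,0.01],[-0.13,-0.092,0.01],[-0.13,-0.092,0.01],[-0.13,-0.092,0.01],[-0.13,-0.092,0.01],[-0.13,-0.092,0.01],[-0.13,-0.092,0.01]],"dr":[[0,0,0],[0,0,0],[0,0,0],[0,0,0],[0,0,0],[0,0,0],[0,0,0],[0,0,0],[0,0,0],[0,0,0]],"claw":[1,1,1,1,1,1,1,1,1,1]}' 20
cat >> h.py <<'E'
def need(xyz,yawdeg):
    """slide units / dr units from the present pose to a tool-down pose with tool y at yaw"""
    s=arm.observe();r=R.from_rotvec(s["ee_rot"]);a=np.radians(yawdeg)
    y=np.array([np.cos(a),np.sin(a),0]);z=np.array([0,0,-1.]);g=R.from_matrix(np.c_[np.cross(y,z),y,z])
    print("t",round(s["clock"],2),"pos",s["position"].round(4),"slide",(r.inv().apply(np.array(xyz)-s["position"])/.3).round(4),
     "dr",((r.inv()*g).as_rotvec()/.12).round(3),"slide_after",(g.inv().apply(np.array(xyz)-s["position"])/.3).round(4),"F",s["force"].round(1),"w",round(s["width"],3))
E
python3 -c "
from h import *;need([.570,.055,.12],105)"
```

```text
clock: 1.1
position: [0.4937, 0.1733, 0.1965]
ee_rot: [-0.607, -3.082, -0.0]
force: [1.5, 1.0, -0.7]
width: 1.0
gripper_force: 0.0
t 1.1 pos [0.4937 0.1733 0.1965] slide [-0.3847 -0.2685  0.2551] dr [ 0.000e+00 -1.000e-03 -5.421e+00] slide_after [-0.1435 -0.4466  0.2552] F [ 1.5  1.  -0.7] w 1.0
```

```bash
python3 -m pendant '{"slide":[[0,0,0],[0,0,0],[0,0,0],[0,0,0],[0,0,0],[0,0,0],[-0.036,-0.112,0.064],[-0.036,-0.112,0.064],[-0.036,-0.112,0.064],[-0.036,-0.111,0.064]],"dr":[[0,0,-0.9],[0,0,-0.9],[0,0,-0.9],[0,0,-0.9],[0,0,-0.9],[0,0,-0.92],[0,0,0],[0,0,0],[0,0,0],[0,0,0]],"claw":[1,1,1,1,1,1,1,1,1,1]}'
python3 -m pendant '{"slide":[[0,0,0],[0,0,0]],"dr":[[0,0,0],[0,0,0]],"claw":[1,1]}' >/dev/null
python3 - <<'E'
from h import *
import cv2
need([.570,.055,.016],105)
c=arm.calibration("wrist");print(c)
im=arm.get_image("wrist")[:,:,::-1].copy()
o=np.load("fit.npy")[:3]
P=T(o,[[5,-45,40],[-5,-45,40],[-5,45,40],[5,45,40],[-45,-45,10],[-45,45,10]])
p=R.from_rotvec(c["orientation"]).inv().apply(P-c["xyz"])*[1,-1,-1]
rho=np.hypot(p[:,0],p[:,1]);th=np.arctan2(rho,p[:,2]);f=c["K"][0,0]
uv=p[:,:2]/rho[:,None]*th[:,None]*f+c["K"][:2,2];print(uv.round(1))
for u in uv: cv2.circle(im,tuple(int(round(v)) for v in u),2,(0,0,255),-1)
cv2.imwrite("pics/w1.png",im)
E
```

```text
clock: 2.1
position: [0.57, 0.0555, 0.119]
ee_rot: [0.41, -3.114, 0.0]
force: [0.3, -0.2, 0.2]
width: 1.001
gripper_force: 0.0
t 2.3 pos [0.5692 0.0558 0.1191] slide [-0.0026 -0.0034  0.3436] dr [ 0.    -0.016 -0.019] slide_after [-0.0019 -0.0034  0.3436] F [-0.1  0.1  0.2] w 0.997
{'K': array([[371.64829954,   0.        , 321.78247426],
       [  0.        , 371.64829954, 236.1653323 ],
       [  0.        ,   0.        ,   1.        ]]), 'xyz': array([0.49815746, 0.03674932, 0.27754713]), 'orientation': array([-0.19105159, -0.24797255,  1.81716571])}
[[328.  307.9]
 [314.  308. ]
 [312.3 180.6]
 [327.9 180.5]
 [264.2 290.7]
 [258.5 176.4]]
```

View pics/w1.png

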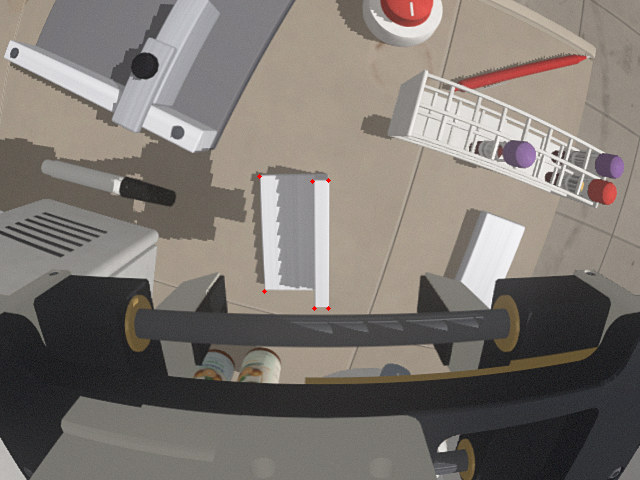

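The wrist view confirms the fit: the projected corners land on the angle, with the leg from (321,181) to (321,308), midway between the fingers. I descend and grip.

```bash
python3 -m pendant '{"slide":[[-0.002,-0.003,0.08],[0,0,0.08],[0,0,0.08],[0,0,0.06],[0,0,0.043],[0,0,0],[0,0,0],[0,0,0],[0,0,0],[0,0,0]],"dr":[[0,0,0],[0,0,0],[0,0,0],[0,0,0],[0,0,0],[0,0,0],[0,0,0],[0,0,0],[0,0,0],[0,0,0]],"claw":[1,1,1,1,1,0,0,0,0,0]}' 30
python3 -m pendant '{"slide":[[0,0,0],[0,0,0],[0,0,0],[0,0,0],[0,0,0]],"dr":[[0,0,0],[0,0,0],[0,0,0],[0,0,0],[0,0,0]],"claw":[0,0,0,0,0]}'
```

```text
clock: 3.35
position: [0.5708, 0.0561, 0.0177]
ee_rot: [-0.409, 3.114, 0.0]
force: [0.3, 0.4, 0.4]
width: 0.614
gripper_force: 0.0
clock: 3.85
position: [0.5704, 0.056, 0.017]
ee_rot: [0.41, -3.115, -0.0]
force: [0.1, -0.1, 0.9]
width: 0.179
gripper_force: 0.0
```

```bash
python3 -m pendant '{"slide":[[0,0,0],[0,0,0],[0,0,0],[0,0,0],[0,0,0],[0,0,-0.06],[0,0,-0.1],[0,0,-0.1],[0,0,-0.1],[0,0,0]],"dr":[[0,0,0],[0,0,0],[0,0,0],[0,0,0],[0,0,0],[0,0,0],[0,0,0],[0,0,0],[0,0,0],[0,0,0]],"claw":[0,0,0,0,0,0,0,0,0,0]}'
python3 - <<'E'
from h import *
o=np.load("fit.npy");j=o[3:6];ys=o[6]
yaw=np.degrees(j[2]);print("yaw",yaw)
# target piece origin in jig: x 8, y 4 mm short of the stop; tcp over it
for z in(.12,.032):
    t=T(j,[[8,ys-49,0]])[0];t[2]=z;print(t.round(4));need(t,yaw)
E
```

```text
clock: 4.85
position: [0.5728, 0.0563, 0.1289]
ee_rot: [-0.409, 3.108, 0.001]
force: [0.9, -0.7, -2.4]
width: 0.107
gripper_force: 30.0
yaw -13.108985241084696
[ 0.4443 -0.1337  0.12  ]
t 4.85 pos [0.5728 0.0563 0.1289] slide [ 0.5778 -0.5011  0.0261] dr [ 0.054  0.037 17.175] slide_after [-0.714  -0.2737  0.0297] F [ 0.9 -0.7 -2.4] w 0.107
[ 0.4443 -0.1337  0.032 ]
t 4.85 pos [0.5728 0.0563 0.1289] slide [ 0.5797 -0.5009  0.3195] dr [ 0.054  0.037 17.175] slide_after [-0.714  -0.2737  0.323 ] F [ 0.9 -0.7 -2.4] w 0.107
```

```bash
python3 -m pendant '{"slide":[[0.116,-0.1,0],[0.116,-0.1,0],[0.116,-0.1,0],[0.116,-0.1,0],[0.114,-0.1,0],[0,0,0],[0,0,0],[0,0,0],[0,0,0],[0,0,0]],"dr":[[0,0,0],[0,0,0],[0,0,0],[0,0,0],[0,0,0],[0,0,1],[0,0,1],[0,0,1],[0,0,1],[0,0,1]],"claw":[0,0,0,0,0,0,0,0,0,0]}'
python3 -m pendant '{"slide":[[0,0,0],[0,0,0],[0,0,0],[0,0,0],[0,0,0],[0,0,0],[0,0,0],[0,0,0],[0,0,0],[0,0,0]],"dr":[[0,0,1],[0,0,1],[0,0,1],[0,0,1],[0,0,1],[0,0,1],[0,0,1],[0,0,1],[0,0,1],[0,0,1]],"claw":[0,0,0,0,0,0,0,0,0,0]}'
python3 -m pendant '{"slide":[[0,0,0],[0,0,0],[0,0,0],[0,0,0]],"dr":[[0,0,1],[0,0,1],[0,0,0.15],[0,0,0]],"claw":[0,0,0,0]}'
python3 - <<'E'
from h import *
import cv2
o=np.load("fit.npy");j=o[3:6];ys=o[6]
t=T(j,[[8,ys-49,0]])[0];t[2]=.033;need(t,np.degrees(j[2]))
c=arm.calibration("wrist");im=arm.get_image("wrist")[:,:,::-1].copy()
P=T(j,[[52,ys,50],[-26,ys,49],[-26,ys+22,49],[52,100,50],[-68,100,16],[52,-100,50]])
p=R.from_rotvec(c["orientation"]).inv().apply(P-c["xyz"])*[1,-1,-1]
rho=np.hypot(p[:,0],p[:,1]);th=np.arctan2(rho,p[:,2]);uv=p[:,:2]/rho[:,None]*th[:,None]*c["K"][0,0]+c["K"][:2,2];print(uv.round(1))
for u in uv: cv2.circle(im,tuple(int(round(v)) for v in u),2,(0,0,255),-1)
cv2.imwrite("pics/w2.png",im)
E
```

```text
clock: 5.85
position: [0.4411, -0.1336, 0.1244]
ee_rot: [-0.537, -3.094, 0.0]
force: [-0.0, -0.1, -1.0]
width: 0.102
gripper_force: 30.0
clock: 6.85
position: [0.4412, -0.1336, 0.1244]
ee_rot: [-2.19, -2.251, 0.001]
force: [0.5, -0.4, -1.1]
width: 0.11
gripper_force: 30.0
clock: 7.25
position: [0.4414, -0.1336, 0.1246]
ee_rot: [-2.455, -1.96, 0.001]
force: [0.2, -0.1, -1.5]
width: 0.108
gripper_force: 30.0
t 7.25 pos [ 0.4414 -0.1336  0.1246] slide [0.002  0.0097 0.3054] dr [-0.006  0.003  0.049] slide_after [0.0019 0.0095 0.3054] F [ 0.2 -0.1 -1.5] w 0.108
[[397.5 171.3]
 [274.5 170. ]
 [274.1 135.3]
 [399.4  74.4]
 [222.6  82.7]
 [384.5 357.6]]
```

View pics/w2.png

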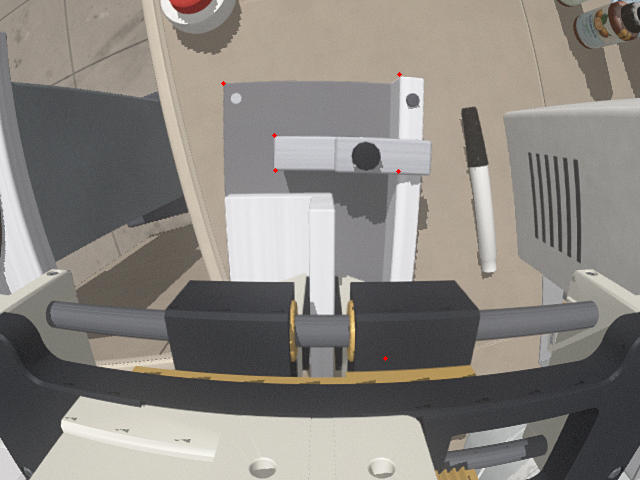

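The wrist view shows the angle held over the bed, its leg parallel to the fence. The projected stop corners (274,170) and (397,171) match the picture. I lower it onto the bed.

```bash
python3 -m pendant '{"slide":[[0.002,0.009,0.06],[0,0,0.08],[0,0,0.08],[0,0,0.05],[0,0,0.02],[0,0,0.005],[0,0,0]],"dr":[[0,0,0.05],[0,0,0],[0,0,0],[0,0,0],[0,0,0],[0,0,0],[0,0,0]],"claw":[0,0,0,0,0,0,0]}'
python3 -m pendant '{"slide":[[0,0,0.005],[0,0,0.005],[0,0,0]],"dr":[[0,0,0],[0,0,0],[0,0,0]],"claw":[0,0,0]}'
```

```text
clock: 8.0
position: [0.4447, -0.1339, 0.0369]
ee_rot: [2.463, 1.95, 0.001]
force: [0.4, 0.7, -2.0]
width: 0.107
gripper_force: 30.0
clock: 8.3
position: [0.4447, -0.1337, 0.0338]
ee_rot: [2.463, 1.95, 0.001]
force: [0.2, 0.9, -2.3]
width: 0.108
gripper_force: 30.0
```

```bash
python3 -m pendant '{"slide":[[0,0,0.003],[0,0,0.003],[0,0,0]],"dr":[[0,0,0],[0,0,0],[0,0,0]],"claw":[0,0,0]}'
python3 -m pendant '{"slide":[[-0.005,0,0],[-0.005,0,0],[-0.003,0,0],[0,0,0]],"dr":[[0,0,0],[0,0,0],[0,0,0],[0,0,0]],"claw":[0,0,0,0]}';python3 -c "
from h import *
print(R.from_rotvec(arm.observe()['ee_rot']).as_matrix().round(3))"
```

```text
clock: 8.6
position: [0.4449, -0.1338, 0.0328]
ee_rot: [2.463, 1.949, 0.003]
force: [-4.2, 1.9, 20.8]
width: 0.111
gripper_force: 30.0
clock: 9.0
position: [0.4452, -0.1375, 0.0329]
ee_rot: [2.462, 1.949, 0.004]
force: [-0.2, 2.2, 15.6]
width: 0.107
gripper_force: 30.0
[[ 0.229  0.973  0.003]
 [ 0.973 -0.229  0.   ]
 [ 0.001  0.003 -1.   ]]
```

```bash
python3 -m pendant '{"slide":[[0.006,0,-0.002],[0.007,0,0],[0.007,0,0],[0,0,0]],"dr":[[0,0,0],[0,0,0],[0,0,0],[0,0,0]],"claw":[0,0,0,0]}'
python3 -m pendant '{"slide":[[0.003,0,0],[0.002,0,0],[0,0,0]],"dr":[[0,0,0],[0,0,0],[0,0,0]],"claw":[0,0,0]}'
```

```text
clock: 9.4
position: [0.4458, -0.132, 0.0329]
ee_rot: [2.462, 1.949, 0.002]
force: [-0.3, 0.2, 9.0]
width: 0.106
gripper_force: 30.0
clock: 9.7
position: [0.4461, -0.1308, 0.0329]
ee_rot: [2.462, 1.948, 0.002]
force: [-0.7, -1.1, 8.1]
width: 0.104
gripper_force: 30.0
```

```bash
python3 -m pendant '{"slide":[[0.002,0,0],[0.002,0,0],[0,0,0]],"dr":[[0,0,0],[0,0,0],[0,0,0]],"claw":[0,0,0]}'
python3 -m pendant '{"slide":[[0.002,0,0],[0,0,0]],"dr":[[0,0,0],[0,0,0]],"claw":[0,0]}'
```

```text
clock: 10.0
position: [0.4462, -0.1301, 0.0329]
ee_rot: [2.462, 1.948, 0.001]
force: [-1.1, -3.1, 8.6]
width: 0.106
gripper_force: 30.0
clock: 10.2
position: [0.4462, -0.1301, 0.0329]
ee_rot: [2.463, 1.947, 0.0]
force: [-1.9, -5.6, 7.3]
width: 0.108
gripper_force: 30.0
```

```bash
python3 -m pendant '{"slide":[[0,0,0],[0,0,0],[0,0,0],[0,0,0],[0,0,0],[0,0,-0.05],[0,0,-0.07],[0,0,-0.08],[0,0,0],[0,0,0]],"dr":[[0,0,0],[0,0,0],[0,0,0],[0,0,0],[0,0,0],[0,0,0],[0,0,0],[0,0,0],[0,0,0],[0,0,0]],"claw":[0.4,0.4,0.4,0.4,0.4,0.4,0.4,0.4,0,0]}'
python3 - <<'E'
from h import *
o=np.load("fit.npy");j=o[3:6];ys=o[6]
p=arm.observe()["position"];c,s=np.cos(j[2]),np.sin(j[2])
# estimate contact-corrected: piece at jig
d=np.array([.4462,-.1301])-j[:2];print("piece in jig",[c*d[0]+s*d[1],-s*d[0]+c*d[1]],ys)
need([0.4462,-.1301,.1],np.degrees(j[2])+90)
need([0.4462,-.1301,.1],np.degrees(j[2])-90)
E
```

```text
clock: 11.2
position: [0.446, -0.1282, 0.0925]
ee_rot: [2.462, 1.95, 0.002]
force: [0.6, -0.2, 0.0]
width: 0.274
gripper_force: 0.0
piece in jig [np.float64(0.00908802549399595), np.float64(-0.007133484108001045)] 37.96170924377812
t 11.2 pos [ 0.446  -0.1282  0.0925] slide [-0.0059  0.0021 -0.0251] dr [ 1.000e-02  3.000e-03 -1.311e+01] slide_after [-0.0021 -0.0059 -0.0251] F [ 0.6 -0.2  0. ] w 0.274
t 11.2 pos [ 0.446  -0.1282  0.0925] slide [-0.0059  0.0021 -0.0251] dr [ 3.000e-03 -1.000e-02  1.307e+01] slide_after [ 0.0021  0.0059 -0.0251] F [ 0.6 -0.2  0. ] w 0.274
```

```bash
python3 -m pendant '{"slide":[[0,0,0],[0,0,0],[0,0,0],[0,0,0],[0,0,0],[0,0,0],[0,0,0],[0,0,0],[0,0,0],[0,0,0]],"dr":[[0,0,-1],[0,0,-1],[0,0,-1],[0,0,-1],[0,0,-1],[0,0,-1],[0,0,-1],[0,0,-1],[0,0,-1],[0,0,-1]],"claw":[0,0,0,0,0,0,0,0,0,0]}' 30
python3 -m pendant '{"slide":[[0,0,0],[0,0,0],[0,0,0],[0,0,0],[0,0,0]],"dr":[[0,0,-1],[0,0,-1],[0,0,-1],[0,0,-0.1],[0,0,0]],"claw":[0,0,0,0,0]}'
python3 - <<'E'
from h import *
import cv2
o=np.load("fit.npy");j=o[3:6]
t=T(j,[[-12,-7,31]])[0];need(t,np.degrees(j[2])+90)
cv2.imwrite("pics/w3.png",arm.get_image("wrist")[:,:,::-1])
E
```

```text
clock: 12.2
position: [0.4449, -0.1282, 0.0912]
ee_rot: [-0.924, -3.001, -0.0]
force: [0.3, 0.4, -1.0]
width: 0.007
gripper_force: 0.0
clock: 12.7
position: [0.4452, -0.1284, 0.0916]
ee_rot: [-0.366, -3.119, -0.001]
force: [0.5, 0.0, 0.1]
width: 0.0
gripper_force: 0.0
t 12.7 pos [ 0.4452 -0.1284  0.0916] slide [ 0.0653 -0.0047  0.2022] dr [ 0.003 -0.011 -0.039] slide_after [ 0.0656 -0.0043  0.2021] F [0.5 0.  0.1] w 0.0
```

View pics/w3.png

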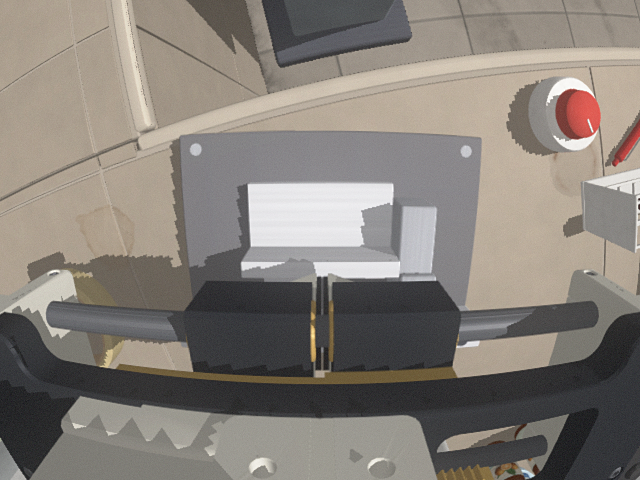

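The piece stands upright and square on the bed, foot towards the robot, with its end at (397,250) next to the stop. The fingers go into the inside corner.

```bash
python3 -m pendant '{"slide":[[0.033,-0.004,0],[0.033,0,0],[0,0,0.06],[0,0,0.06],[0,0,0.05],[0,0,0.03],[0,0,0]],"dr":[[0,0,-0.04],[0,0,0],[0,0,0],[0,0,0],[0,0,0],[0,0,0],[0,0,0]],"claw":[0,0,0,0,0,0,0]}' 30
python3 -m pendant '{"slide":[[-0.006,0,0],[-0.006,0,0],[-0.006,0,0],[0,0,0]],"dr":[[0,0,0],[0,0,0],[0,0,0],[0,0,0]],"claw":[0,0,0,0]}'
cat >> h.py <<'E'
def jigf():
    j=np.load("fit.npy")[3:6];s=arm.observe();d=s["position"]-[j[0],j[1],0]
    q=R.from_euler("z",-j[2]);print("jig pos mm",(q.apply(d)*1000).round(1),"F on tool",q.apply(s["force"]).round(1),"torque",q.apply(s["ft_torque"]).round(2),"t",round(s["clock"],2))
E
python3 -c "
from h import *;jigf()"
```

```text
clock: 13.45
position: [0.4248, -0.1249, 0.0316]
ee_rot: [-0.354, -3.119, -0.0]
force: [0.2, -0.1, 0.3]
width: 0.006
gripper_force: 0.0
clock: 13.85
position: [0.4321, -0.1265, 0.0328]
ee_rot: [0.354, 3.12, -0.0]
force: [0.4, 0.2, -0.8]
width: 0.004
gripper_force: 0.0
jig pos mm [-5.5 -6.8 32.8] F on tool [ 0.3  0.3 -0.8] torque [-0.03  0.02  0.07] t 13.85
```

```bash
python3 -m pendant '{"slide":[[-0.01,0,0.003],[-0.012,0,0.003],[-0.012,0,0.002],[-0.012,0,0],[-0.012,0,0],[-0.012,0,0],[-0.012,0,0],[-0.012,0,0],[-0.012,0,0],[0,0,0]],"dr":[[0,0,0],[0,0,0],[0,0,0],[0,0,0],[0,0,0],[0,0,0],[0,0,0],[0,0,0],[0,0,0],[0,0,0]],"claw":[0,0,0,0,0,0,0,0,0,0]}'
python3 - <<'E'
from h import *
import cv2
jigf()
cv2.imwrite("pics/w4.png",arm.get_image("wrist")[:,:,::-1])
E
```

```text
clock: 14.85
position: [0.4631, -0.1336, 0.03]
ee_rot: [0.354, 3.121, -0.0]
force: [-0.0, 1.0, 0.4]
width: 0.006
gripper_force: 0.0
jig pos mm [26.4 -6.7 30. ] F on tool [-0.3  1.   0.4] torque [ 0.04  0.04 -0.01] t 14.85
```

View pics/w4.png

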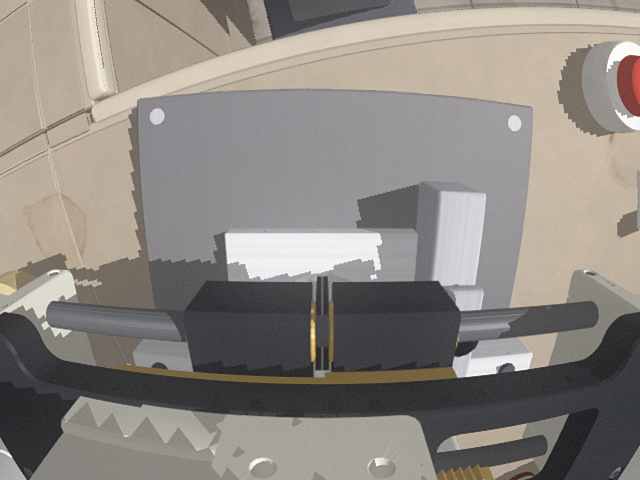

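The piece follows squarely, its end at (417,260) touching the stop's face. I continue towards the fence in small steps.

```bash
for k in 1; do python3 -m pendant '{"slide":[[-0.006,0,0.002],[-0.006,0,0.002],[-0.004,0,0.002],[0,0,0]],"dr":[[0,0,0],[0,0,0],[0,0,0],[0,0,0]],"claw":[0,0,0,0]}' >/dev/null; done; python3 -c "
from h import *;jigf()"
```

```text
jig pos mm [30.6 -6.8 28.1] F on tool [-0.8 -0.5  0. ] torque [ 0.04  0.04 -0.01] t 15.3
```

```bash
python3 -m pendant '{"slide":[[-0.003,0,0.002],[-0.003,0,0.002],[0,0,0]],"dr":[[0,0,0],[0,0,0],[0,0,0]],"claw":[0,0,0]}' >/dev/null; python3 -c "
from h import *;jigf()"
```

```text
jig pos mm [31.  -6.8 26.6] F on tool [-3.5 -0.8  1.6] torque [ 0.    0.94 -0.03] t 15.6
```

```bash
python3 -m pendant '{"slide":[[-0.001,0.003,0.001],[0,0.003,0.001],[0,0,0]],"dr":[[0,0,0],[0,0,0],[0,0,0]],"claw":[0,0,0]}' >/dev/null; python3 -c "
from h import *;jigf()"
```

```text
jig pos mm [31.1 -6.4 26.3] F on tool [-7.3 -5.8  7.8] torque [-1.04  1.48 -0.1 ] t 15.9
```

```bash
python3 -m pendant '{"slide":[[-0.001,-0.004,0.0005],[0,0,0],[0,0,0]],"dr":[[0,0,0],[0,0,0],[0,0,0]],"claw":[0,0,0]}' >/dev/null; python3 -c "
from h import *;jigf()"
```

```text
jig pos mm [31.1 -6.4 26.3] F on tool [-9.1 -0.4 12.5] torque [-0.18  1.71 -0.08] t 16.2
```

```bash
python3 -m pendant '{"slide":[[-0.0005,0,-0.0002],[0,0,0],[0,0,0],[0,0,0],[0,0,0],[0,0,0]],"dr":[[0,0,0],[0,0,0],[0,0,0],[0,0,0],[0,0,0],[0,0,0]],"claw":[0,0,0,0,0,0]}' >/dev/null; python3 - <<'E'
from h import *
import cv2
jigf();
w=arm.get_image("wrist")[150:330,130:560,::-1];s=arm.get_image("scene")[170:400,300:520,::-1]
w=cv2.resize(w,(560,234));s=cv2.resize(s,(335,350))
o=np.zeros((590,560,3),np.uint8);o[:234]=w;o[236:586,:335]=s
cv2.imwrite("pics/f.png",o);jigf()
E
```

```text
jig pos mm [31.1 -6.4 26.3] F on tool [-9.1 -0.7 12. ] torque [-0.21  1.81 -0.13] t 16.8
jig pos mm [31.1 -6.4 26.3] F on tool [-8.8  0.  10.7] torque [-0.2   1.9  -0.12] t 16.9
```

View pics/f.png

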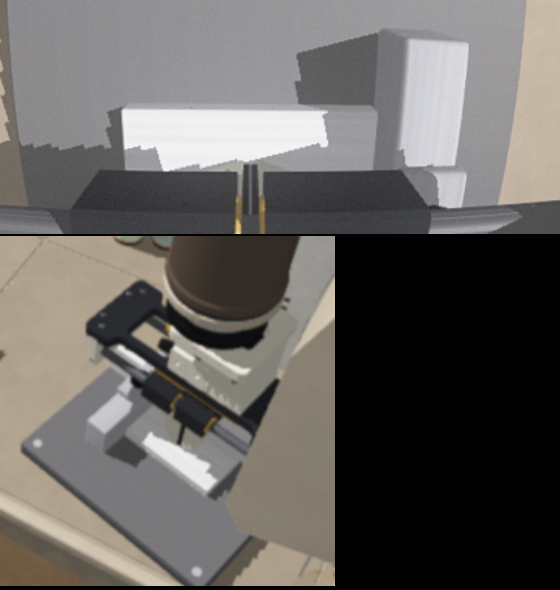

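The wrist crop shows the foot parallel to the fence, with its end meeting the stop's face at (377,125). The push holds at about 9 N towards the fence and 11 N down. Handing in.

```bash
python3 -c "
from h import *
jigf();print(arm.sign_off())"
```

```text
jig pos mm [31.1 -6.4 26.3] F on tool [-8.8  0.  10.7] torque [-0.2   1.9  -0.12] t 16.9
the job is handed in; nothing more can be done
None
```

The angle is home on the jig, with its foot on the bed, back on the fence and end against the stop, and I handed the job in at 16.9 s still pushing about 9 N towards the fence and 11 N down; I did not re-check the bystanders' positions, but the arm registered no contact with any of them.

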